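# Set up a pressure gauge on the comparator and open the valve

### The arm

A 6-joint arm with a two-finger parallel gripper is mounted at the origin on the work surface. World frame = base frame: x ahead of the robot, y to its left, z up, the work surface at z = 0. Lengths are in m, angles in rad, forces in N, time in s.
With the tool pointing down it reaches from about 0.25 to 0.8 m from the base axis. Payload 8.5 kg.
Tool frame: the origin (TCP) lies at the very end of the fingers, on their centre line; the grasp point (between the pads) lies bot.tcp_to_grasp behind it (bot.tcp_to_grasp is the distance from the TCP to the grasp point, in m); z points along the fingers, y is the line along which they close (so a half turn about z gives the same grasp; the last joint's range is limited). The gripper opens to 85 mm and grips with 20 to 120 N. Pads are 22 mm wide; open, the fingers measure 114 mm over their backs; the gripper's body (76 mm by 85 mm) begins 54 mm behind the grasp point. The pads swing forward as they close: fully open they stand 13 mm farther back than shut.
Start: joints at [1.22, 0.238, -0.013, 1.319, 0, 1.571], TCP at [0.18, 0.493, 0.231] pointing down, gripper open.
Joint ranges: [-2.66, 2.66], [-1.03, 1.9], [-1.14, 1.46], [-1.82, 2.27], [-1.45, 1.34], [-3.14, 3.14]. Speed limits (rad/s): [2.22, 2.22, 2.79, 3.14, 3.14, 3.14].

### API

Orientations are given as a unit quaternion [x, y, z, w].
In Python, from rig import bot gives the robot as it stands. Calls block until the motion is done:
- bot.movep(position, orientation): joint-space move of the TCP to a pose.
- bot.move_linear(position, rot=None, velocity=0.15, stop_force=None): straight line of the TCP; rot=None keeps the orientation; velocity is the mean speed in m/s. With stop_force (N) it stops when the force on the tool has changed by that much, and returns True; else False.
- bot.goto_joints(angles): joint-space move.
- bot.move_gripper(opening, newtons=None): finger opening in m; newtons is the grip in N (None keeps the last); returns when the fingers have stopped.
- bot.dwell(seconds).
- bot.ik(position, orientation): joint angles nearest the present ones, or None.
- bot.camera(name): name is "side" or "top" or "wrist"; returns (picture, depth): 384x512x3 uint8, red, green, blue; 384x512 float32, m along the optical axis (not along the pixel's ray), 0 where there is no reading.
- bot.camera_params(name): a dict with "fovy" (degrees; the focal length in pixels is half the picture's height over the tangent of half this angle, whatever the lens; pixels are square), "cx", "cy" (the principal point, pixels), "dist_coeffs" ([k1, k2, p1, p2, k3] as OpenCV has them; the pictures are not rectified), "pose" (4x4, takes a point from camera to world coordinates). Camera axes: x right, y down, z forward; pixel columns grow to the right and rows downward; lengths in m; the calibration is good to about 2 mm. A picture is of the moment at which its call begins: read the wrist's pose just before it. camera_params takes no time and is no camera call; for the wrist camera it gives the pose at the moment of the call.
A pose or a line that the arm cannot do raises bot.MotionError and nothing moves.
- bot.job_done(): hands the job in; it is judged then, once.
Readings, each from a call of its own:
- bot.current_time_s(): time.
- bot.current_q(): joint angles.
- bot.current_joint_velocities(): joint speeds.
- bot.current_effort(): joint torques, N m.
- bot.current_eef_pos(): TCP position.
- bot.current_orientation(): TCP orientation.
- bot.current_contact_force(): force on the tool from outside, world axes, zero at the start.
- bot.current_torque(): the same for the moment, N m.
- bot.current_opening(): finger opening in m.
- bot.current_gripper_force(): force on a finger pad.
Only numpy, scipy, OpenCV 4.12 (cv2) and the standard library are available. Lean on these libraries where they do the work, as an engineer would, in place of code of your own. Each camera call takes 0.05 s, during which the arm holds its last target. There are 200 camera calls.

### The job

Take the red-cased gauge from the slanted rack and stand it upright in the brass test port of the blue comparator: lower it in without forcing it, keep hold until its stem is fully home, then let go. After that, turn the yellow valve lever to the green 60-degree mark. Leave the other gauges and the loose things on the bench where they are.

Things in the scene. Friction and masses are not known exactly. Their poses are not given: they have to be found in the camera images.
- red_gauge: Pressure gauge with a red case on a long stem, leaning in one of the rack's holes. Origin: centre of the stem's lower tip; z up the stem to the dial; white face looks to its +x. Stem 14 mm diameter, 95 mm long, round-ended at the tip; brass collar 22 mm wide 76-92 mm above the tip; drum case 64 mm diameter, 30 mm thick along x, centre 123 mm above the tip. Total 155 mm, 0.25 kg. 
- black_gauge: The same gauge with a black case; stays in the rack. Origin and axes as red_gauge.
- steel_gauge: The same gauge with a plain steel case; stays in the rack. Origin and axes as red_gauge.
- rack: Fixed gauge rack, 110 x 306 x 70 mm: a grey bar between two blue end plates. Origin on the bench below the bar's centre; x points away from the robot at yaw 0. Three holes, 15.5 mm square, 50 mm deep, at y = -100, 0, 100 mm; their axes lean 35 degrees from vertical, tops towards -x. Hole floors at x = 11 mm, z = 26 mm; a gauge's case stands clear above.
- pump: Fixed blue gauge comparator, base 170 x 400 mm, housing 52 mm high. Origin on the bench under the test port's axis; x points away from the robot at yaw 0. Brass test port at x = y = 0; yellow valve lever at y = 135 mm; upright black reference gauge (100 mm dial, 215 mm high) at y = -150 mm; black hand wheel on the +x side.
- port_floor (a point): Centre of the test port's inner floor, 60 mm above the bench; its z is up. The port is a brass cup with a round bore of 17 mm diameter, 48 mm deep; its top 8 mm flares to 29 mm diameter.
- port_rim (a point): Centre of the test port's mouth, 108 mm above the bench (48 mm above port_floor).
- valve (a joint): Angle of the yellow valve lever (rad) about a vertical axis, 0 to 1.571: at 0 it points along the comparator's -x (to the robot) and it grows clockwise seen from above, towards the comparator's +y. It stays where left. Green mark on the white disc at 60 degrees (1.047 rad), black marks at 0, 30 and 90.
- valve_pivot (a point): On the lever's turning axis, top of the white scale disc (200 mm diameter), 50 mm above the bench.
- valve_post (a point): Centre of the top of the lever's upright grip post, 116 mm above the bench. The yellow post, 18 mm diameter, stands on the lever's arm 66 mm from the pivot axis; it is free from the arm's top (71 mm above the bench) up. The arm is 14 mm wide and ends 77 mm from the axis.
- wrench: Loose steel wrench, 212 mm long, lying on the bench. Bystander.
- screwdriver: Loose screwdriver with orange handle, 180 mm long, lying. Bystander.
- tape_roll: Loose white tape roll, 60 mm diameter, 20 mm high. Bystander.
- adapter: Loose brass pipe adapter, 34 mm diameter, 50 mm high, standing. Bystander.
- jar: Loose closed jar, 70 mm diameter, 80 mm high. Bystander.
Not all that is in view belongs to the job. What is shaped like the red_gauge but pink or turquoise is not meant.

How it is judged:
On the way, in this order (a step that is already met when the one before it is completed fails the run):
1. the red gauge's stem is fully down in the test port (tip within 6 mm of its floor, upright) while the fingers still hold it (z of red_gauge in the frame of port_floor between -0.005 and 0.006 m and horizontal distance between red_gauge and port_floor below 0.006 m and angle between red_gauge's own z axis and vertical below 0.1 rad and contact force between the fingers and red_gauge above 0.5 N), for 0.1 s.
2. the red gauge stands in the port, released (z of red_gauge in the frame of port_floor between -0.005 and 0.006 m and horizontal distance between red_gauge and port_floor below 0.006 m and angle between red_gauge's own z axis and vertical below 0.1 rad and contact force between the fingers and red_gauge below 0.3 N), for 0.2 s.
3. after that, the valve lever stands at 60 degrees, within 6 degrees (value of joint valve between 0.942 and 1.152 rad), for 0.2 s.
At the end, for the whole second after the job is handed in: The red gauge stands released and at rest in the test port: stem tip within 6 mm of the port floor in height and of its centre sideways, leaning less than 0.1 rad (5.7 degrees). The valve lever rests between 0.942 and 1.152 rad (60 +-6 degrees) (all of step 2 and all of step 3 and linear speed of red_gauge below 0.02 m/s and velocity of joint valve between -0.05 and 0.05 rad/s); the robot touches nothing.
It fails at once if the red gauge is pressed against the comparator with more than 40 N (contact force between red_gauge and pump above 40 N).
It fails at once if another gauge is moved by more than 20 mm (distance of any of black_gauge, steel_gauge from where it was at the start of the episode above 0.02 m).
It fails at once if a loose thing on the bench is moved by more than 30 mm (distance of any of wrench, screwdriver, tape_roll, adapter, jar from where it was at the start of the episode above 0.03 m).
It also fails if it takes over 59 s, if anything falls off the work surface, if the arm or the gripper's body presses on something with over 40 N, if the wrist force passes 120 N, or if a joint passes its speed limit or range.

## Working session

There is one attempt and no reset: what is moved stays moved. The work goes in short steps, each a Python script; the robot and the scene stay as the last script left them, time stands still between calls to the robot, and variables do not carry over. Pictures are saved under pics/ and viewed, at most 10 in all, crops included, and the job is handed in when it is done.

```bash
ls; mkdir -p pics
cat > h.py <<'E'
import numpy as np, cv2
from rig import bot
def snap(n):
    P=bot.camera_params(n); im,d=bot.camera(n); return im,d,P
def K(P):
    f=192/np.tan(np.radians(P["fovy"])/2); return np.array([[f,0,P["cx"]],[0,f,P["cy"]],[0,0,1.]])
def cloud(d,P):
    h,w=d.shape; v,u=np.mgrid[:h,:w]; uv=np.stack([u,v],-1).reshape(-1,1,2).astype(float)
    n=cv2.undistortPointsIter(uv,K(P),np.array(P["dist_coeffs"],float),None,None,(3,50,1e-9)).reshape(h,w,2)
    X=np.concatenate([n*d[...,None],d[...,None]],-1); T=np.array(P["pose"])
    W=X@T[:3,:3].T+T[:3,3]; W[d<=0]=np.nan; return W
E
python3 - <<'E'
from h import *
print(bot.tcp_to_grasp,bot.current_time_s())
for n in("side","top","wrist"):
    im,d,P=snap(n); np.savez(f"{n}.npz",im=im,d=d); import pickle; pickle.dump(P,open(n+".pkl","wb"))
    print(n,P["fovy"],P["dist_coeffs"],np.round(P["pose"],3).tolist(),(d>0).mean())
    cv2.imwrite(f"pics/{n}.png",im[...,::-1])
E
```

```text
pics
0.0187 0.0
side 50.29335061233907 [0.02891617 0.         0.         0.         0.        ] [[0.857, -0.35, 0.377, -0.001], [-0.515, -0.61, 0.602, -0.713], [0.019, -0.71, -0.703, 1.009], [0.0, 0.0, 0.0, 1.0]] 0.9960886637369791
top 45.75281881145774 [-0.08939223  0.          0.          0.          0.        ] [[0.028, -0.997, 0.067, 0.363], [-0.999, -0.029, -0.014, 0.084], [0.016, -0.066, -0.998, 1.506], [0.0, 0.0, 0.0, 1.0]] 0.9958699544270834
wrist 71.3891586152993 [0.01301938 0.         0.         0.         0.        ] [[0.344, 0.902, 0.261, 0.114], [0.939, -0.33, -0.099, 0.518], [-0.003, 0.279, -0.96, 0.375], [0.0, 0.0, 0.0, 1.0]] 0.99609375
```

View pics/side.png

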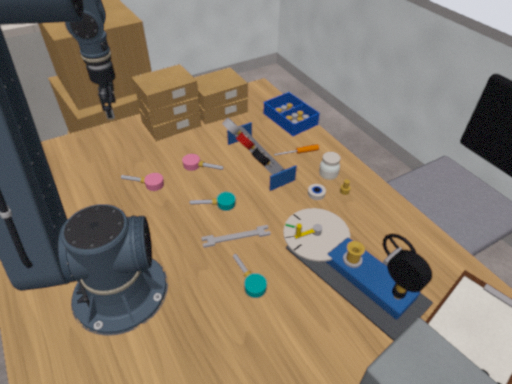

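View pics/top.png

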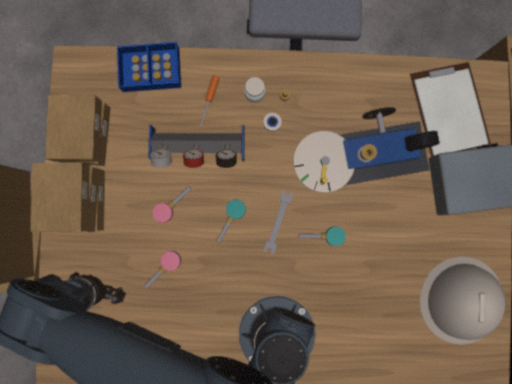

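The red gauge could be confused with the following (top view): a steel gauge (160,157), a black gauge (226,157), and pink look-alikes at (162,212) and (170,261). The red case is the middle one in the rack, at (193,157) in top and about (245,140) in side. I'll check it in a crop and measure.

```bash
cat > m.py <<'E'
from h import *
import pickle
def load(n):
    z=np.load(n+".npz"); P=pickle.load(open(n+".pkl","rb")); return z["im"],z["d"],P,cloud(z["d"],P)
if __name__=="__main__":
  for n,(u0,u1,v0,v1) in dict(side=(210,440,100,330),top=(130,450,90,215)).items():
    im,d,P,W=load(n); hsv=cv2.cvtColor(im,cv2.COLOR_RGB2HSV).astype(int); H,S,V=[hsv[...,i] for i in range(3)]
    roi=np.zeros(d.shape,bool); roi[v0:v1,u0:u1]=1
    masks=dict(red=((H<6)|(H>174))&(S>140)&(V>70), blue=(H>100)&(H<125)&(S>130)&(V>50),
      yellow=(H>22)&(H<34)&(S>150)&(V>130),brass=(H>14)&(H<=24)&(S>110)&(V>60),green=(H>50)&(H<80)&(S>120),white=(S<45)&(V>185))
    for k,m in masks.items():
        m=m&roi; c,l,st,ce=cv2.connectedComponentsWithStats(m.astype(np.uint8))
        for i in range(1,c):
            if st[i,4]<8 or (k=="brass" and st[i,4]>3000): continue
            p=W[l==i]; zt=np.nanpercentile(p[:,2],95)
            print(n,k,st[i,4],ce[i].round(),"med",np.nanmedian(p,0).round(3),"lo",np.nanpercentile(p,3,0).round(3),"hi",np.nanpercentile(p,97,0).round(3))
  a=load("side")[0][110:200,210:310]; b=load("top")[0][115:185,140:255]; c=load("side")[0][190:320,270:440]
  r=lambda x:cv2.resize(x,(390,290),interpolation=cv2.INTER_CUBIC)
  t=load("top")[0][95:200,285:430]
  cv2.imwrite("pics/crop.png",np.vstack([np.hstack([r(a),r(b)]),np.hstack([r(c),r(t)])])[...,::-1])
E
python3 m.py
```

```text
side red 126 [244. 141.] med [0.542 0.252 0.141] lo [0.526 0.241 0.118] hi [0.562 0.283 0.155]
side blue 1011 [291. 115.] med [0.854 0.428 0.036] lo [0.792 0.343 0.008] hi [0.941 0.547 0.059]
side blue 46 [248. 127.] med [0.651 0.421 0.053] lo [0.633 0.417 0.028] hi [0.662 0.427 0.068]
side blue 51 [231. 138.] med [0.574 0.42  0.027] lo [0.563 0.415 0.006] hi [0.588 0.425 0.052]
side blue 310 [282. 177.] med [0.615 0.123 0.041] lo [0.572 0.12  0.01 ] hi [0.663 0.127 0.069]
side blue 26 [316. 190.] med [0.695 0.03  0.022] lo [0.687 0.018 0.018] hi [0.71  0.041 0.025]
side blue 2370 [373. 281.] med [ 0.594 -0.351  0.052] lo [ 0.552 -0.452  0.024] hi [ 0.653 -0.222  0.057]
side yellow 107 [302. 231.] med [ 0.503 -0.137  0.077] lo [ 0.491 -0.142  0.068] hi [ 0.55  -0.13   0.117]
side brass 14 [289. 106.] med [0.892 0.49  0.034] lo [0.885 0.483 0.026] hi [0.902 0.501 0.037]
side brass 9 [279. 110.] med [0.837 0.483 0.034] lo [0.831 0.476 0.03 ] hi [0.844 0.493 0.037]
side brass 37 [300. 115.] med [0.895 0.415 0.035] lo [0.867 0.381 0.021] hi [0.909 0.431 0.039]
side brass 14 [289. 117.] m
[... 1203 characters left out ...]
op red 137 [194. 162.] med [0.537 0.268 0.146] lo [0.526 0.245 0.133] hi [0.551 0.295 0.158]
top blue 22 [150. 131.] med [0.645 0.422 0.069] lo [0.623 0.42  0.053] hi [0.658 0.425 0.075]
top blue 1520 [382. 148.] med [ 0.614 -0.339  0.052] lo [ 0.559 -0.435  0.046] hi [ 0.67  -0.217  0.058]
top brass 119 [285.  95.] med [ 0.786 -0.007  0.021] lo [ 0.774 -0.027 -0.002] hi [0.808 0.01  0.053]
top brass 161 [368. 152.] med [ 0.594 -0.273  0.105] lo [ 0.572 -0.289  0.068] hi [ 0.611 -0.251  0.113]
top brass 75 [323. 175.] med [ 0.515 -0.133  0.074] lo [ 0.492 -0.139  0.065] hi [ 0.549 -0.123  0.119]
top brass 31 [171. 204.] med [0.413 0.353 0.023] lo [ 0.404  0.344 -0.002] hi [0.423 0.364 0.029]
```

View pics/crop.png

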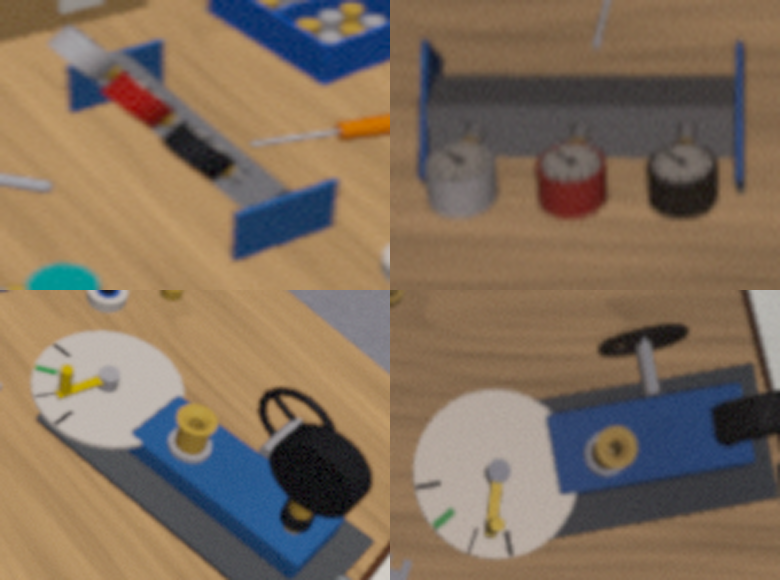

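The crop shows the red case is the middle gauge, face up, between steel and black. The lever sits at about 15–20°, between the 0 and 30 marks. Next I refine the poses and go to a pre-grasp.

```bash
cat > m2.py <<'E'
from m import *
from scipy.spatial.transform import Rotation as R
def circ(p):
    A=np.c_[2*p[:,:2],np.ones(len(p))]; s=np.linalg.lstsq(A,(p[:,:2]**2).sum(1),rcond=None)[0]; return s[:2].round(4),round(float(np.sqrt(s[2]+s[:2]@s[:2])),4)
for n in("side","top"):
    im,d,P,W=load(n); hsv=cv2.cvtColor(im,cv2.COLOR_RGB2HSV).astype(int); H,S,V=[hsv[...,i] for i in range(3)]; x,y,z=W[...,0],W[...,1],W[...,2]
    box=lambda a,b,c,dd,e,f:(x>a)&(x<b)&(y>c)&(y<dd)&(z>e)&(z<f)
    rim=W[box(.55,.64,-.32,-.22,.1,.116)]; print(n,"rim",len(rim),rim.mean(0).round(4),cv2.minEnclosingCircle(rim[:,:2].astype(np.float32)))
    dm=box(.42,.7,-.3,0,.045,.056)&(S<60)&(V>120); p=W[dm&(y>-.2)]
    c=cv2.convexHull(p[:,:2].astype(np.float32))[:,0]; print(n,"disc",circ(c),"knob",np.nanmedian(W[box(.53,.61,-.19,-.1,.062,.09)&(S<60)],0))
    post=W[box(.45,.6,-.2,-.06,.105,.125)]; print(n,"post",len(post),post.mean(0).round(4))
    hp=W[box(.5,.72,-.5,-.2,.046,.058)&(H>100)&(H<125)&(S>120)]; r=cv2.minAreaRect(hp[:,:2].astype(np.float32)); print(n,"housing",r)
    for nm,a,b in(("R",.1,.14),("L",.4,.44)):
        q=W[box(.54,.7,a,b,.012,.08)&(H>100)&(H<125)&(S>100)]; print(n,nm,len(q),np.polyfit(q[:,0]-.61,q[:,1],1).round(4),np.percentile(q[:,0],[1,99]).round(4),np.percentile(q[:,1],[2,98]).round(4))
    # face-up surfaces of gauges
    for nm,a,b in(("steel",.33,.42),("red",.23,.32),("black",.13,.22)):
        q=W[box(.48,.6,a,b,.09,.18)]; print(n,nm,len(q),"x",np.percentile(q[:,0],[1,50,99]).round(4),"y",np.percentile(q[:,1],[1,50,99]).round(4),"z",np.percentile(q[:,2],[1,50,99]).round(4))
        f=W[box(.48,.62,a,b,.1,.18)&(S<80)&(V>90)]
        if len(f)>10:
            m=np.median(f,0); nn=np.linalg.svd(f-f.mean(0))[2][2]; print("   face",len(f),f.mean(0).round(4),nn.round(3))
t=np.radians(35); zg=np.array([-np.sin(t),0,np.cos(t)])
c=np.array([.555,.27,.127]); tcp=c+.14*zg-zg*bot.tcp_to_grasp
T=np.array(bot.camera_params("wrist")["pose"]); Q=R.from_quat(bot.current_orientation()).as_matrix(); print("tool",Q.round(3).tolist(),"camoff in tool",(Q.T@(T[:3,3]-bot.current_eef_pos())).round(4))
for s in(1,-1):
    yt=s*np.array([np.cos(t),0,np.sin(t)]); zt=-zg; M=np.c_[np.cross(yt,zt),yt,zt]; q=R.from_matrix(M).as_quat()
    print(s,q, bot.ik(tcp,q), [bot.ik(np.array([.594,-.273,.3]),R.from_euler('z',a).as_matrix() is not None and (R.from_euler('z',a)*R.from_matrix(np.c_[[0,-s,0],[s,0,0],[0,0,-1]])).as_quat()) for a in(0,-.4)])
E
python3 m2.py
```

```text
side rim 175 [ 0.5952 -0.2707  0.1073] ((0.5946013927459717, -0.2709190249443054), 0.025475095957517624)
side disc (array([ 0.5661, -0.133 ]), 0.0967) knob [ 0.56300042 -0.14203655  0.07532101]
side post 38 [ 0.4987 -0.1329  0.114 ]
side housing ((0.6130791306495667, -0.33153462409973145), (0.09974733740091324, 0.24401839077472687), 10.983905792236328)
side R 303 [0.0162 0.1231] [0.5694 0.6669] [0.1194 0.1277]
side L 104 [0.0263 0.4206] [0.5623 0.6625] [0.4144 0.4268]
side steel 171 x [0.5218 0.5417 0.5834] y [0.3407 0.3563 0.394 ] z [0.0912 0.1381 0.1567]
   face 159 [0.5422 0.3583 0.1378] [-0.391  0.375 -0.84 ]
side red 178 x [0.5239 0.5437 0.5826] y [0.2406 0.2542 0.2915] z [0.0939 0.1395 0.1571]
side black 190 x [0.5263 0.5452 0.5837] y [0.1413 0.1562 0.1976] z [0.0937 0.1397 0.1573]
   face 13 [0.556  0.1812 0.1413] [-0.279 -0.115 -0.953]
top rim 158 [ 0.5941 -0.2712  0.1065] ((0.5923681855201721, -0.270365446805954), 0.02528899908065796)
top disc (array([ 0.5658, -0.1324]), 0.0959) knob [ 0.56572757 -0.13823754  0.07457073]
top post 30 [ 0.4997 -0.131   0.1145]
top housing ((0.
[... 798 characters left out ...]
ll last):
  File "m2.py", line 26, in <module>
    print(s,q, bot.ik(tcp,q), [bot.ik(np.array([.594,-.273,.3]),R.from_euler('z',a).as_matrix() is not None and (R.from_euler('z',a)*R.from_matrix(np.c_[[0,-s,0],[s,0,0],[0,0,-1]])).as_quat()) for a in(0,-.4)])
                                                                                                                                     ~~~~~~~~~~~~~^^^^^^^^^^^^^^^^^^^^^^^^^^^^^^^^^^
  File "scipy/spatial/transform/_rotation.pyx", line 1143, in scipy.spatial.transform._rotation.Rotation.from_matrix
ValueError: Non-positive determinant (left-handed or null coordinate frame) in rotation matrix 0: [[ 0.  1.  0.]
 [-1.  0.  0.]
 [ 0.  0. -1.]].
```

```bash
cat > g.py <<'E'
from h import *
from scipy.spatial.transform import Rotation as R
t=np.radians(35); YAW=.015
Rz=R.from_euler('z',YAW).as_matrix()
zg=Rz@[-np.sin(t),0,np.cos(t)]; xg=Rz@[np.cos(t),0,np.sin(t)]
C=np.array([.5527,.2733,.1245])   # red drum centre
def tool(y,z): y=np.array(y)/np.linalg.norm(y); return R.from_matrix(np.c_[np.cross(y,z),y,z]).as_quat()
def down(a,s): return tool([s*np.cos(a),s*np.sin(a),0],np.array([0,0,-1.]))
def qg(s): return tool(s*xg,-zg)
G=bot.tcp_to_grasp
E
python3 - <<'E'
from g import *
for s in(1,-1):
    f=lambda p,q:(lambda r:None if r is None else np.round(r,2).tolist())(bot.ik(p,q))
    print(s,f(C+.14*zg-zg*G,qg(s)),f(C-zg*G,qg(s)),[f([.594,-.271,.3],down(a,s)) for a in(.4,0,-.4,-.8)])
E
```

```text
1 [0.72, -0.03, -0.53, 0.58, -0.38, 2.18] [0.61, 0.21, -0.62, 0.22, -0.33, 2.08] [[-0.43, 0.47, 0.5, 1.61, 0.0, 0.74], [-0.43, 0.47, 0.5, 1.61, 0.0, 1.14], [-0.43, 0.47, 0.5, 1.61, 0.0, 1.54], [-0.43, 0.47, 0.5, 1.61, 0.0, 1.94]]
-1 [0.72, -0.03, -0.53, 0.58, -0.38, -0.96] [0.61, 0.21, -0.62, 0.22, -0.33, -1.06] [[-0.43, 0.47, 0.5, 1.61, 0.0, -2.4], [-0.43, 0.47, 0.5, 1.61, 0.0, -2.0], [-0.43, 0.47, 0.5, 1.61, 0.0, -1.6], [-0.43, 0.47, 0.5, 1.61, 0.0, -1.2]]
```

Run:
```python
from g import *
bot.movep(C+.13*zg-zg*G,qg(1))
im,d,P=snap("wrist"); W=cloud(d,P); cv2.imwrite("pics/w1.png",im[...,::-1]); np.savez("w1.npz",im=im,W=W)
hsv=cv2.cvtColor(im,cv2.COLOR_RGB2HSV).astype(int); H,S,V=[hsv[...,i] for i in range(3)]
m=((H<6)|(H>174))&(S>120)&(V>50); L=W-C
for k,mm in(("red",m&(np.linalg.norm(L,axis=2)<.06)),("all",np.linalg.norm(L,axis=2)<.045)):
    q=L[mm]; yg=np.cross(zg,xg)
    for n,a in(("x",xg),("y",yg),("z",zg)): print(k,len(q),n,np.percentile(q@a,[1,5,50,95,99]).round(4))
print(bot.current_time_s(),bot.current_contact_force())
```

```text
red 2014 x [-0.0141 -0.0126 -0.      0.0131  0.0142]
red 2014 y [-0.0226 -0.0181  0.0109  0.0323  0.034 ]
red 2014 z [0.0053 0.0112 0.0276 0.0315 0.0322]
all 2180 x [-0.0149 -0.0134 -0.      0.014   0.0154]
all 2180 y [-0.0229 -0.0181  0.011   0.033   0.0345]
all 2180 z [0.0019 0.0093 0.0272 0.0314 0.0322]
1.5833 [-0.11513885  0.28825264 -0.06458702]
```

View pics/w1.png

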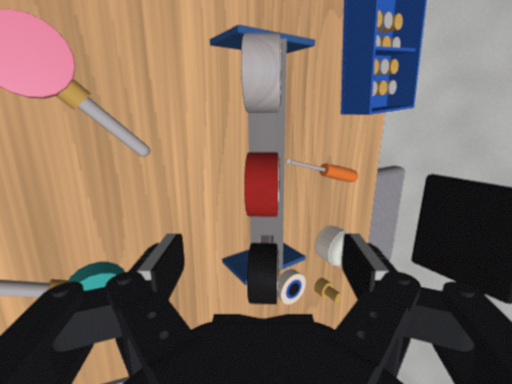

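The wrist view shows the red drum at (262,184), centred between the fingers at (165,260) and (360,260), with steel above it and black below. Now grasp and pull out along the hole axis.

Run:
```python
from g import *
C=C+np.array([0,.001,0])
p=C-zg*G
print(bot.move_linear(p,rot=qg(1),velocity=.08,stop_force=12), bot.current_contact_force())
bot.move_gripper(.02,50); print(bot.current_opening(),bot.current_gripper_force(),bot.current_contact_force())
for k in(.01,.03,.075):
    print(bot.move_linear(p+zg*k,velocity=.04,stop_force=25),bot.current_contact_force().round(2),bot.current_opening())
    
up=bot.current_eef_pos()+np.array([-.04,0,.1]); bot.move_linear(up,velocity=.15)
print(bot.current_time_s())
for n in("side",):
    im,d,P=snap(n); cv2.imwrite("pics/s2.png",cv2.resize(im[60:220,150:350,::-1],(800,640))[:600])
```

```text
False [ 0.07349565 -0.03407468 -0.24483188]
0.0296823344132033 49.22233164310455 [ 4.29980721 -0.74262343  4.38533104]
False [ 4.6  -1.19  5.06] 0.029537513401843345
False [ 4.48 -0.14  5.16] 0.02930226431472745
False [ 0.15  0.5  -3.79] 0.029377954204908685
7.125
```

```bash
cat > look.py <<'E'
from g import *
import sys
def stem(tag,zlo,zhi,port=(.5938,-.271)):
    tcp=np.array(bot.current_eef_pos()); out={}
    for n in("side","top"):
        im,d,P=snap(n); W=cloud(d,P); np.savez(f"{tag}_{n}.npz",im=im,W=W)
        x,y,z=W[...,0],W[...,1],W[...,2]; r=np.hypot(x-port[0],y-port[1])
        for a,b in zip(np.arange(zlo,zhi,.015),np.arange(zlo,zhi,.015)+.015):
            q=W[(r<.035)&(z>a)&(z<b)]
            if len(q)>3: 
                v=np.array(P["pose"])[:2,3]-tcp[:2]; v/=np.linalg.norm(v); w=np.array([-v[1],v[0]])
                print(n,round(a,3),len(q),"near",np.percentile((q[:,:2]-tcp[:2])@v,90).round(4),"lat",np.percentile((q[:,:2]-tcp[:2])@w,[5,50,95]).round(4),"dir",v.round(2))
        rim=W[(r<.03)&(z>.1)&(z<.112)]; print(n,"rim",len(rim),(rim.mean(0)-tcp).round(4) if len(rim) else '')
    return
E
python3 - <<'E'
from look import *
bot.movep([.5,.05,.37],down(0,1)); bot.movep([.5938,-.271,.31],down(0,1)); bot.dwell(.3)
print(bot.current_time_s(),bot.current_eef_pos(),bot.current_opening())
stem("a",.185,.33)
z=np.load("a_side.npz")["im"]; t=np.load("a_top.npz")["im"]
cv2.imwrite("pics/a.png",np.hstack([cv2.resize(z[110:310,290:440],(400,533),interpolation=cv2.INTER_CUBIC),cv2.resize(t[70:220,310:423],(400,533),interpolation=cv2.INTER_CUBIC)])[...,::-1])
E
```

```text
9.7333 [ 0.59401373 -0.27011187  0.3105061 ] 0.029568511125477214
side 0.2 6 near 0.0053 lat [-0.0019  0.0022  0.0075] dir [-0.8 -0.6]
side 0.215 23 near 0.0052 lat [-0.0041  0.0019  0.0075] dir [-0.8 -0.6]
side 0.23 22 near 0.0055 lat [-0.0039  0.0022  0.0076] dir [-0.8 -0.6]
side 0.245 23 near 0.0066 lat [-0.0043  0.0009  0.0077] dir [-0.8 -0.6]
side 0.26 27 near 0.0058 lat [-0.0045  0.0013  0.0077] dir [-0.8 -0.6]
side 0.275 22 near 0.0106 lat [-0.0081  0.001   0.0096] dir [-0.8 -0.6]
side 0.29 23 near 0.0201 lat [-0.0199 -0.0036  0.0058] dir [-0.8 -0.6]
side 0.305 59 near 0.0259 lat [-0.0272  0.0025  0.0221] dir [-0.8 -0.6]
side 0.32 112 near 0.0277 lat [-0.0179  0.0065  0.0308] dir [-0.8 -0.6]
side rim 174 [ 0.0014 -0.001  -0.2033]
top 0.215 8 near 0.0066 lat [-0.0074 -0.0027  0.0015] dir [-0.55  0.84]
top 0.23 6 near 0.0051 lat [-0.0052  0.0019  0.0047] dir [-0.55  0.84]
top 0.305 11 near 0.0283 lat [-0.0019  0.0044  0.0154] dir [-0.55  0.84]
top 0.32 39 near 0.0306 lat [-0.0252 -0.0071  0.0182] dir [-0.55  0.84]
top rim 152 [-2.00e-04 -1.40e-03 -2.04e-01]
```

View pics/a.png

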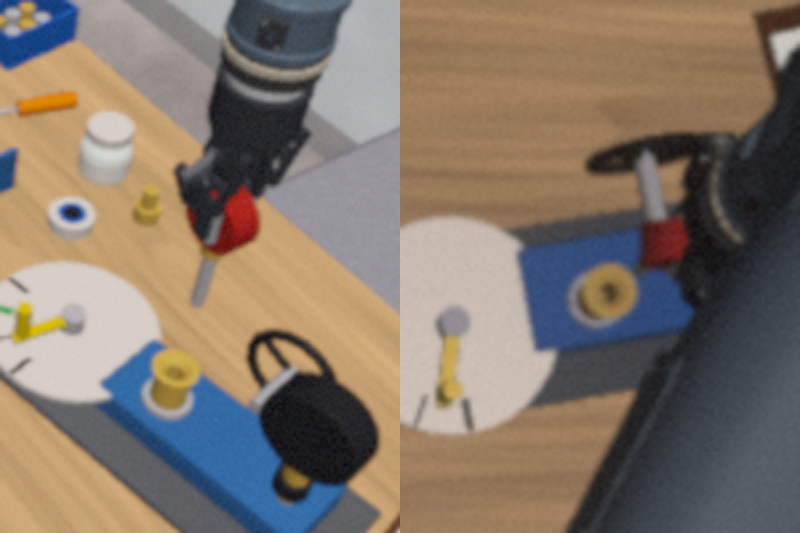

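The side crop shows the red gauge hanging plumb, with its tip at (200,303) and the port at (172,375). The stem and rim agree to about 1 mm, so I descend guarded.

Run:
```python
from look import *
p=np.array(bot.current_eef_pos())+[-.0008,.0003,0]
p[2]=.222; bot.move_linear(p,velocity=.08); bot.dwell(.2)
f0=bot.current_contact_force(); print("f0",f0.round(2))
stem("b",.11,.2)
# guarded descent, sidestepping along the lateral reaction force at each stop
zgoal=.1635; off=p.copy()
for i in range(8):
    off[2]=zgoal
    hit=bot.move_linear(off,velocity=.025,stop_force=5)
    e=np.array(bot.current_eef_pos()); df=bot.current_contact_force()-f0
    print(hit,e.round(4),df.round(2),round(bot.current_time_s(),2))
    if not hit or e[2]<.172: break
    lat=df[:2]; n=np.linalg.norm(lat)
    if n<.5: break
    up=e.copy(); up[2]+=.003; up[:2]=off[:2]+lat/n*.001; bot.move_linear(up,velocity=.03); off[:2]=up[:2]
```

```text
f0 [ 0.64  0.13 -3.54]
side 0.11 21 near 0.0198 lat [-0.0178  0.0026  0.0223] dir [-0.8 -0.6]
side 0.125 21 near 0.0051 lat [-0.0042  0.0016  0.0075] dir [-0.8 -0.6]
side 0.14 18 near 0.0053 lat [-0.004   0.0031  0.0078] dir [-0.8 -0.6]
side 0.155 22 near 0.0058 lat [-0.0043  0.0016  0.0078] dir [-0.8 -0.6]
side 0.17 17 near 0.0066 lat [-0.0043  0.0015  0.0074] dir [-0.8 -0.6]
side 0.185 19 near 0.01 lat [-0.0085  0.0002  0.0083] dir [-0.8 -0.6]
side 0.2 14 near 0.0171 lat [-0.018  -0.0051  0.0029] dir [-0.8 -0.6]
side rim 150 [-0.     -0.0021 -0.1155]
top 0.11 22 near 0.021 lat [-0.0202  0.0133  0.0224] dir [-0.54  0.84]
top 0.125 5 near 0.0083 lat [-0.0063 -0.0015  0.0013] dir [-0.54  0.84]
top 0.14 4 near 0.0077 lat [-0.0023  0.0012  0.0046] dir [-0.54  0.84]
top rim 104 [-0.0032  0.0035 -0.1158]
True [ 0.593  -0.2703  0.1655] [-0.84 -0.63  8.62] 13.43
```

Run:
```python
from look import *
bot.dwell(.3); print(bot.current_contact_force().round(2),bot.current_gripper_force())
im,d,P=snap("side"); W=cloud(d,P); hsv=cv2.cvtColor(im,cv2.COLOR_RGB2HSV).astype(int); H,S,V=[hsv[...,i] for i in range(3)]
m=((H<6)|(H>174))&(S>120)&(V>50)&(np.hypot(W[...,0]-.594,W[...,1]+.271)<.06)&(W[...,2]>.12)
q=W[m]; print("drum z",np.percentile(q[:,2],[1,50,99]).round(4),"expect .151-.215; xy",q.mean(0).round(4))
cv2.imwrite("pics/c.png",cv2.resize(im[150:320,280:440],(565,600),interpolation=cv2.INTER_CUBIC)[...,::-1])
```

```text
[ 0.79 -0.75  5.82] 51.050060391426086
drum z [0.1634 0.2021 0.2375] expect .151-.215; xy [ 0.5872 -0.2905  0.2001]
```

View pics/c.png

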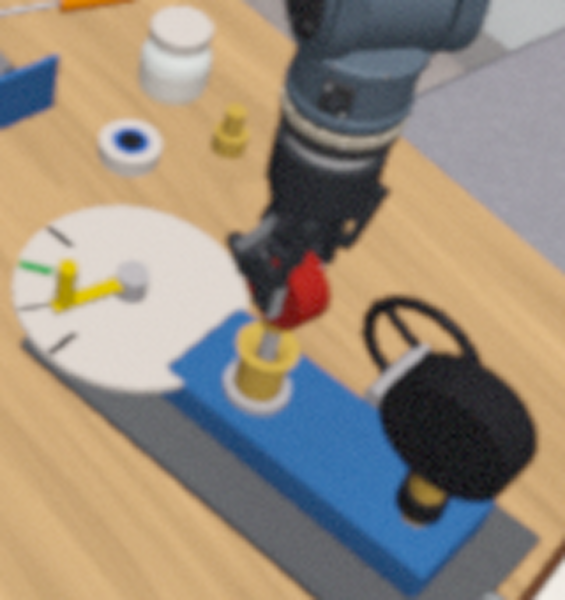

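The stem is in the port: rim at (265,345), with about 28 mm exposed below the collar. The floor contact height matches the expected value within 1 mm, so I release, back off and measure the lever.

```bash
cat > v.py <<'E'
from h import *
def lever(W,im,n):
    hsv=cv2.cvtColor(im,cv2.COLOR_RGB2HSV).astype(int); H,S,V=[hsv[...,i] for i in range(3)]; x,y,z=[W[...,i] for i in range(3)]
    near=np.hypot(x-.566,y+.137)<.11
    g=W[near&(H>45)&(H<85)&(S>70)&(z<.06)]
    po=W[near&(H>18)&(H<36)&(S>110)&(z>.105)]; arm=W[near&(H>18)&(H<36)&(S>110)&(z>.062)&(z<.076)]
    kn=W[near&(np.hypot(x-.566,y+.137)<.03)&(S<60)&(z>.068)]
    for k,q in(("green",g),("post",po),("arm",arm),("knob",kn)):
        if len(q): print(n,k,len(q),q.mean(0).round(4), "mid",((np.percentile(q,3,0)+np.percentile(q,97,0))/2).round(4))
E
python3 - <<'E'
from look import *; from v import lever
e=np.array(bot.current_eef_pos()); bot.move_gripper(.085); bot.dwell(.3); print("open",bot.current_contact_force().round(2))
bot.move_linear(e+[0,0,.13],velocity=.15); bot.movep([.40,-.05,.30],down(np.radians(85),1))
print(bot.current_time_s())
for n in("side","top"):
    im,d,P=snap(n); W=cloud(d,P); lever(W,im,n)
    q=W[(np.hypot(W[...,0]-.594,W[...,1]+.271)<.045)&(W[...,2]>.125)]; print("gauge",len(q),((np.percentile(q,2,0)+np.percentile(q,98,0))/2).round(4),np.percentile(q[:,2],[1,99]).round(4))
cv2.imwrite("pics/d.png",np.hstack([cv2.resize(snap("side")[0][180:320,270:440],(480,395)),])[...,::-1])
E
```

```text
open [-0.17  0.    1.24]
16.8083
side green 13 [ 0.5107 -0.0753  0.0512] mid [ 0.5107 -0.0743  0.0501]
side post 27 [ 0.4983 -0.1345  0.1138] mid [ 0.4983 -0.1341  0.1127]
side arm 68 [ 0.5252 -0.1365  0.0709] mid [ 0.521  -0.1359  0.0707]
side knob 62 [ 0.5647 -0.1399  0.0754] mid [ 0.5651 -0.1393  0.0744]
gauge 496 [ 0.589  -0.2769  0.1779] [0.1304 0.2168]
top green 9 [ 0.5084 -0.0739  0.0502] mid [ 0.5084 -0.0735  0.0503]
top arm 19 [ 0.5418 -0.1356  0.0708] mid [ 0.5419 -0.1351  0.0716]
top knob 64 [ 0.5658 -0.1384  0.0744] mid [ 0.5667 -0.1382  0.0744]
gauge 280 [ 0.5895 -0.2718  0.1908] [0.1609 0.2174]
```

View pics/d.png

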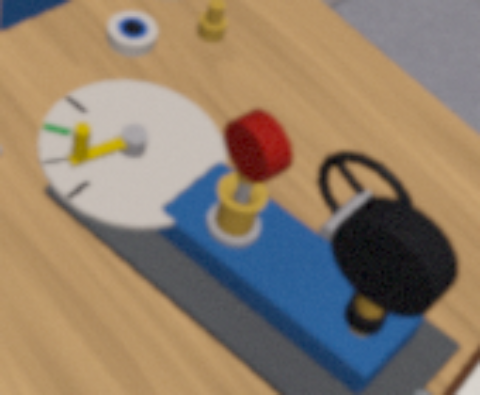

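The side crop shows the red gauge standing upright, released, in the port at (240,190). The lever post is at (82,140) and the green mark at (57,128). The mark's azimuth is 131°, and the lever is at 176°. Now I turn the lever.

Run:
```python
from look import *; from v import lever
pv=np.array([.566,-.1385]); r=.066; a0,a1=175.8,131.2
pos=lambda az,z:np.array([*(pv+r*np.array([np.cos(np.radians(az)),np.sin(np.radians(az))])),z])
q=lambda az:down(np.radians(az-90),1)
bot.move_gripper(.055,25)
bot.movep(pos(a0,.2),q(a0)); print(bot.move_linear(pos(a0,.084),velocity=.1,stop_force=8))
bot.move_gripper(.0,25); print(bot.current_opening(),bot.current_contact_force().round(2))
for az in np.linspace(a0,a1,9)[1:]:
    s=bot.move_linear(pos(az,.084),rot=q(az),velocity=.05,stop_force=30)
    print(round(az),s,bot.current_contact_force().round(1))
    if s: break
bot.dwell(.2); bot.move_gripper(.055); bot.dwell(.2)
bot.move_linear(pos(az,.2),velocity=.12); bot.movep([.36,.05,.30],q(az))
print(bot.current_time_s())
for n in("side","top"):
    im,d,P=snap(n); W=cloud(d,P); lever(W,im,n)
    g=W[(np.hypot(W[...,0]-.594,W[...,1]+.271)<.045)&(W[...,2]>.125)]; print("gauge",np.percentile(g[:,2],[1,99]).round(4))
    if n=="top": cv2.imwrite("pics/e.png",cv2.resize(im[95:200,285:430],(580,420),interpolation=cv2.INTER_CUBIC)[...,::-1])
```

```text
False
0.017200548962336047 [-2.14  2.42  5.76]
170 False [-2.   2.2  6.9]
165 False [-2.7  2.3  6.7]
159 False [-4.8  2.7  7.1]
154 False [-3.2  3.7  8.2]
148 False [-4.4  5.8  8.1]
142 False [-4.6  5.3  8.9]
137 False [-5.5  6.3  8.6]
131 False [-4.2  7.4  8.7]
24.8917
side green 13 [ 0.511  -0.075   0.0507] mid [ 0.512  -0.0745  0.0504]
side post 36 [ 0.5194 -0.0919  0.1132] mid [ 0.5197 -0.0908  0.1114]
side arm 70 [ 0.5368 -0.111   0.0707] mid [ 0.5339 -0.1113  0.0703]
side knob 66 [ 0.5642 -0.14    0.0749] mid [ 0.5649 -0.1394  0.0742]
gauge [0.1296 0.217 ]
top green 12 [ 0.5083 -0.0742  0.0518] mid [ 0.5081 -0.0746  0.052 ]
top post 24 [ 0.5206 -0.0897  0.1148] mid [ 0.5206 -0.0899  0.115 ]
top arm 41 [ 0.542  -0.1127  0.071 ] mid [ 0.5362 -0.1057  0.071 ]
top knob 62 [ 0.5661 -0.1388  0.0745] mid [ 0.5655 -0.1385  0.0744]
gauge [0.1636 0.2181]
```

View pics/e.png

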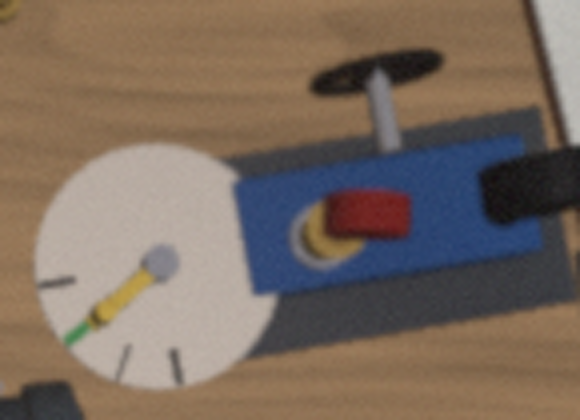

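The lever runs from the knob at (160,262) to its post at (98,318), in line with the green mark at (75,335). The gauge stands in the port.

```bash
python3 -c "
from rig import bot
bot.dwell(.3); print(bot.current_contact_force()); print(bot.job_done())"
```

```text
[ 0.68225577 -1.09038539 -0.68697845]
the job is handed in; nothing more can be done
None
```

The red gauge is standing released in the brass test port and the yellow valve lever is on the green 60-degree mark; I handed the job in at about 25 s on the robot's clock, and no verdict was returned.

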